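# Close the water pot with its nested lids, then take off only the ink dish

## Robot

A 6-joint arm with a two-finger parallel gripper is mounted at the origin on the work surface. World frame = base frame: x ahead of the robot, y to its left, z up, the work surface at z = 0. Lengths are in m, angles in rad, forces in N, time in s.
With the tool pointing down it reaches from about 0.275 to 0.75 m from the base axis. Payload 10.2 kg.
Tool frame: the origin (TCP) lies on the centre line of the jaws, within the pads' length; the fingertips stand 14 mm ahead of it and the grasp point (between the pads) lies 5 mm behind it; z points along the fingers, y is the direction in which the jaws open and shut (so a half turn about z gives the same grasp; the last joint's range is limited). The gripper opens to 88 mm and grips with 3 to 60 N. Pads are 18 mm wide; open, the fingers measure 123 mm over their backs; the gripper's body (75 mm by 187 mm) begins 45 mm behind the grasp point.
Start: joints at [-1.519, 0.313, 1.498, -0, 1.331, -0.223], TCP at [0.142, -0.505, 0.253] pointing down, gripper open.
Joint ranges: [-2.94, 2.94], [-0.97, 2.17], [0.19, 2.56], [-1.23, 4.37], [0.02, 3.11], [-2.88, 2.88]. Speed limits (rad/s): [2.39, 2.39, 3.01, 3.14, 3.14, 3.14].

## Interface

Orientations are given as a unit quaternion [w, x, y, z].
In Python, from cell import observe, viewer, ticket gives the robot as it stands.
- The arm moves only by the tool send_rows, never from a script. Its argument "deltas" is one flat list of numbers, 7 for each row, row after row: the opening, from 0 (shut) to 1 (fully open), then the shift along the world's x, y, z in mm, then the turn, a rotation vector about the world's x, y, z in degrees. A call has 1 to 8 rows; each row is the pose to reach, as a shift and turn from the pose commanded when the call began; what a row does not reach only later rows make up. A row lasts 1/8 s, in which the tool goes at most 62.5 mm and 10.7 degrees, less where a joint would pass 70% of its speed; a pose out of reach is approached as far as the arm can. A call with a gripper value outside its range is refused whole. The fingers move at their own pace and stop on an object; "grip_force" is the grip in N (left out, the last holds). Time passes only in rows, so rows that repeat a pose let the fingers close. It gives the time, the measured TCP pose, the force and the opening at its end, in the units of the state.
- observe(): the state, without advancing time (a new reading comes with each control period).
- viewer.camera(name): name is "scene" or "top" or "wrist"; returns a dict with "image" (384x512x3 uint8, blue, green, red), "K" (3x3 intrinsics, pixels), "rvec" (rotation vector, rad) and "tvec" (3), from world to camera coordinates, as OpenCV has them; the wrist camera has in their place "hand_eye" (4x4, takes a point from camera to tool coordinates, whose origin is the TCP and whose axes are the flange's). Camera axes: x right, y down, z forward; pixel columns grow to the right and rows downward; lengths in m; the calibration is good to about 2 mm. A picture is of the moment at which its call begins: read the wrist's pose just before it. There is no depth.
- ticket.close_job(): hands the job in, once; it reports no verdict.
The state is a dict: "t": time; "q": joint angles; "joint_velocities": joint speeds; "effort": joint torques, N m; "position": TCP position; "orientation": TCP orientation; "force": force on the tool from outside, world axes, zero at the start; "wrist_torque": the same for the moment, N m; "opening": finger opening in m.
Only numpy, scipy, OpenCV 4.12 (cv2) and the standard library are available. Lean on these libraries where they do the work, as an engineer would, in place of code of your own. Each camera call takes 0.05 s, during which the arm holds its last target.

## Task

Close the large water pot: pick up the two nested lids together by the wooden knob, lower them onto the pot without letting them fall, so that the inner lid sits fully home, and let go of the knob. Then take the outer lid, the ceramic ink dish, alone by its collar and lift it straight off, leaving the inner lid seated and undisturbed on the pot. Finish still holding the dish in the gripper, level and still, its underside well above the top of the knob and clear of lid and pot; leave the pots and everything else on the table where they are.

Things in the scene. Friction and masses are not known exactly. Their poses are not given: they have to be found in the camera images.
- inner_lid_mid (a point): Inner lid, pale wood, 74 mm high, upright, 0.10-0.15 kg. Point on its axis half-way up (37 mm above its underside), z up the axis. From below: plug 76 mm across, 10 mm deep, lower edge tapered to 68 mm; flange 91 mm across, 5 mm thick; stem 11 mm thick; knob. Starts standing on the table, the outer lid nested over it.
- knob (a point): Knob on top of the inner lid: round, straight-sided, 15 mm in diameter, 24 mm high. Point at its centre, 12 mm below its top and 25 mm above the inner lid's middle. With the lids nested it stands up through the outer lid's collar with 5 mm of play all round; its top 23 mm show above the collar. Lifted by the knob, both lids come together.
- outer_lid_mid (a point): Outer lid: white ceramic ring-shaped dish, 104 mm across, 40 mm high, 0.13-0.21 kg. Point on its axis half-way up (20 mm above its underside), z up. Dish floor 9 mm, outer rim 13 mm above the underside; below, a 4.5 mm skirt goes loosely round the inner lid's flange. Nested, it only rests on the inner lid's flange, this point 6.5 mm below the inner lid's point.
- collar_top (a point): Top of the outer lid's collar, on the axis, 20 mm above the outer lid's middle: an open upright ceramic tube in the middle of the dish, outer diameter 33 mm, inner 25 mm, standing 31 mm above the dish floor. Lifted by the collar, the outer lid comes off alone.
- pot_rim (a point): Large pot, the one the lids fit: open round white ceramic pot, 60 mm high, 91 mm outer diameter, mouth 81 mm, about 0.6 kg, loose on the table. Point at the centre of its mouth, level with the rim's top; z up. With the inner lid seated (flange down on the rim) the inner lid's point is 27 mm above this one.
- small_pot_rim (a point): Small pot of the same kind, which the lids do not fit: 60 mm high, 68 mm outer diameter, mouth 58 mm. This point is the centre of its mouth, level with the rim. It is not used.
- glue_stick: Bystander: glue stick lying down, 94 mm long, 27 mm thick; origin under its middle. Not to be disturbed.
- eraser: Bystander: white eraser, 45 x 20 x 13 mm; origin under its middle. Not to be disturbed.
- pencil: Bystander: wooden pencil, 150 mm long, 8 mm thick; origin under its middle. Not to be disturbed.
- ink_bottle: Bystander: glass ink jar with black cap, 50 mm in diameter, 60 mm high; origin at the centre of its underside. Not to be disturbed.
- mug: Bystander: white mug, 80 mm in diameter, 90 mm high; origin at the centre of its underside. Not to be disturbed.
- card_tube: Bystander: upright cardboard tube, 44 mm in diameter, 95 mm high; origin at the centre of its underside. Not to be disturbed.
- scissors: Bystander: scissors lying flat, about 170 mm long, 8 mm thick; origin at the pivot, underneath. Not to be disturbed.
Things that resemble listed ones, but are neither listed nor needed, are in the scene too. What is shaped like the part that bears outer_lid_mid but purple, red or yellow is not meant.

How it is judged:
By the outcome, as a careful person would: the job done as asked, in the order asked, and still so for the second after the job is handed in, while the arm keeps its last pose, push and grip.
It also fails if it takes over 48 s, if anything falls off the work surface, if the arm or the gripper's body presses on something with over 40 N, if the wrist force passes 120 N, or if a joint passes its speed limit or range.

## Working session

There is one attempt and no reset: what is moved stays moved. The work goes in short steps, Python scripts to look and compute and a tool call to move; the robot and the scene stay as the last step left them, time stands still between calls to the robot, and variables do not carry over. Pictures are saved under pics/ and viewed, and the job is handed in when it is done.

Besides the shell and the picture viewer there is one more tool, called after "Request:" by a JSON object that holds its "api" and its "payload". send_rows: Moves the arm, as the interface text tells. Its arguments: {"type":"object","properties":{"deltas":{"type":"array"},"grip_force":{"type":"number"}},"required":["deltas"]}

```bash
mkdir -p pics; ls; python3 - <<'E'
from cell import observe, viewer
import cv2
s=observe(); print({k:s[k] for k in ('t','position','orientation','opening','force')})
for n in('scene','top','wrist'):
    c=viewer.camera(n); cv2.imwrite(f'pics/{n}0.png',c['image']); print(n,c['K'],c.get('rvec'),c.get('tvec'),c.get('hand_eye'))
E
```

```text
pics
{'t': 0.0, 'position': array([ 0.14243366, -0.5050636 ,  0.25216238]), 'orientation': array([-6.56484400e-04,  9.90577311e-01,  1.36953119e-01,  6.11651781e-05]), 'opening': 0.08798555718072663, 'force': array([ 0.19995318,  0.4499075 , -0.23901317])}
scene [[437.01015324   0.         252.53463407]
 [  0.         437.01015324 191.35321185]
 [  0.           0.           1.        ]] [ 1.24279057  2.35868615 -0.89372128] [ 0.30515269 -0.24362707  1.5107332 ] None
top [[442.57146709   0.         252.61964072]
 [  0.         442.57146709 190.70086099]
 [  0.           0.           1.        ]] [ 2.14836366 -2.10792437  0.22506223] [-0.05478982  0.49458404  1.40010886] None
wrist [[334.47158491   0.         253.18336737]
 [  0.         334.47158491 193.88128404]
 [  0.           0.           1.        ]] None None [[-8.73096631e-04 -9.52088124e-01 -3.05822566e-01  7.88375660e-02]
 [ 9.99999598e-01 -8.93284846e-04 -7.39330223e-05  1.61678696e-05]
 [-2.02795911e-04 -3.05822508e-01  9.52088521e-01 -1.31721212e-01]
 [ 0.00000000e+00  0.00000000e+00  0.00000000e+00  1.00000000e+00]]
```

View pics/scene0.png

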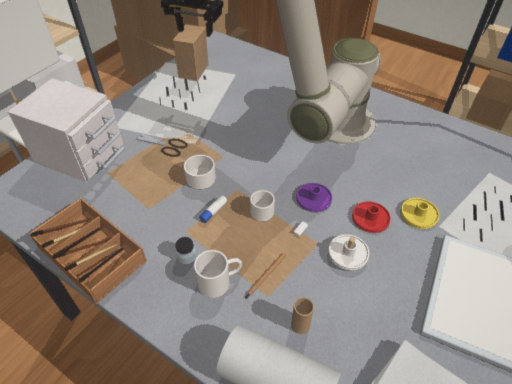

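View pics/top0.png

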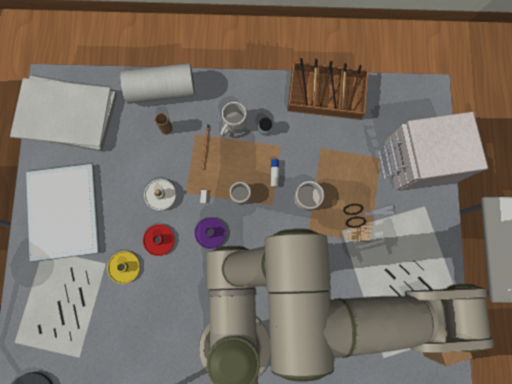

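View pics/wrist0.png

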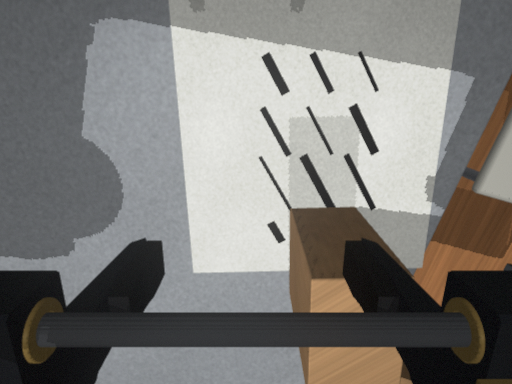

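The lids are the white dish at top (160,193) and scene (348,250). The large pot is at top (309,194) and scene (200,172), and the small pot at top (240,192). A wooden block stands near the gripper. I'll enlarge these areas.

```bash
python3 - <<'E'
import cv2,numpy as np
s=cv2.imread('pics/scene0.png');t=cv2.imread('pics/top0.png')
def c(im,u,v,h=32): return cv2.resize(im[v-h:v+h,u-h:u+h],(384,288*4//3),interpolation=cv2.INTER_CUBIC)
o=np.hstack([c(t,160,193),c(t,309,194)]); cv2.imwrite('pics/ct.png',o)
o=np.hstack([c(s,348,250),c(s,200,172)]); cv2.imwrite('pics/cs.png',o)
E
```

```text
(no output)
```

View pics/ct.png

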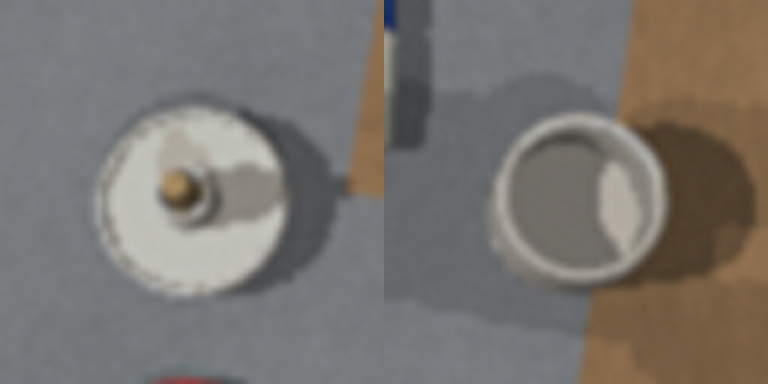

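View pics/cs.png

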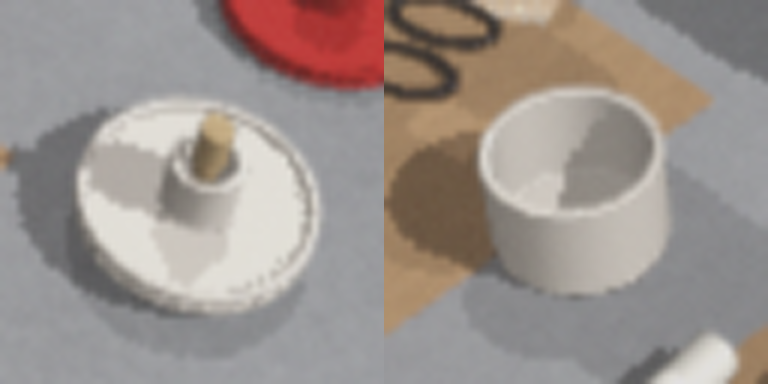

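```bash
cat > h.py <<'E'
import numpy as np,cv2
from scipy.spatial.transform import Rotation as R
from cell import observe,viewer
def ray(c,uv,pose=None):
    d=np.linalg.inv(c['K'])@np.array([*uv,1.])
    if pose is None:
        Rm=cv2.Rodrigues(np.array(c['rvec']))[0]; return -Rm.T@np.array(c['tvec']).ravel(),Rm.T@d
    p,q=pose; T=np.eye(4);T[:3,:3]=R.from_quat(np.roll(q,-1)).as_matrix();T[:3,3]=p
    T=T@c['hand_eye']; return T[:3,3],T[:3,:3]@d
def at(c,uv,z,pose=None):
    o,d=ray(c,uv,pose); return o+d*(z-o[2])/d[2]
def proj(c,P,pose=None):
    P=np.atleast_2d(P)
    if pose is None:
        Rm=cv2.Rodrigues(np.array(c['rvec']))[0]; X=P@Rm.T+np.array(c['tvec']).ravel()
    else:
        p,q=pose;T=np.eye(4);T[:3,:3]=R.from_quat(np.roll(q,-1)).as_matrix();T[:3,3]=p
        T=np.linalg.inv(T@c['hand_eye']); X=P@T[:3,:3].T+T[:3,3]
    u=X@c['K'].T; return u[:,:2]/u[:,2:]
E
python3 - <<'E'
from h import *
t=viewer.camera('top');s=viewer.camera('scene')
f=lambda u,v,x,y:(u-32+(x+.5)/6-.5,v-32+(y+.5)/6-.5)
print('knob top',at(t,f(160,193,179,187),.074),'dish rim',at(t,f(160,193,193,201),.0235))
print('pot',at(t,f(309,194,198,198),.06))
print('knob scene',at(s,f(348,250,217,124),.074),'pot',at(s,f(200,172,187,151),.06))
for n,p in dict(glue=(274,172),eraser=(204,196),small=(240,192),card=(162,121),mug=(233,115),red=(159,239),purp=(210,232),sc=(354,212)).items(): print(n,at(t,p,.02)[:2].round(3))
print(R.from_quat(np.roll(observe()['orientation'],-1)).as_matrix().round(3))
E
```

```text
knob top [0.4807211  0.25946206 0.074     ] dish rim [0.48253401 0.26149693 0.0235    ]
pot [ 0.48428224 -0.23046704  0.06      ]
knob scene [0.48297172 0.26267233 0.074     ] pot [ 0.48716377 -0.22751558  0.06      ]
glue [ 0.567 -0.117]
eraser [0.48  0.115]
small [ 0.496 -0.004]
card [0.738 0.269]
mug [0.766 0.026]
red [0.335 0.256]
purp [0.36  0.091]
sc [ 0.436 -0.384]
[[ 0.962  0.271  0.   ]
 [ 0.271 -0.962  0.   ]
 [ 0.    -0.    -1.   ]]
```

Request:
{"api": "send_rows", "payload": {"deltas": [1,0,0,50,0,0,0,1,45,45,50,0,0,0,1,90,90,50,0,0,0,1,130,130,50,0,0,0,1,175,175,50,0,0,0,1,220,220,50,0,0,0,1,265,265,50,0,0,0,1,308,305,50,0,0,0]}}

```text
t: 1.25
position: [0.4516, -0.1986, 0.3029]
orientation: [0.0, 0.991, 0.137, 0.0]
force: [0.9, -0.4, -0.5]
opening: 0.0882
```

Request:
{"api": "send_rows", "payload": {"deltas": [1,10,60,0,0,0,0,1,20,120,-10,0,0,0,1,20,180,-20,0,0,0,1,25,240,-40,0,0,0,1,30,300,-60,0,0,0,1,30,360,-80,0,0,0,1,30,420,-100,0,0,0,1,30,461,-110,0,0,0]}}

```text
t: 2.25
position: [0.4797, 0.2629, 0.1916]
orientation: [0.0, 0.99, 0.138, -0.001]
force: [1.5, -0.1, 0.9]
opening: 0.088
```

Request:
{"api": "send_rows", "payload": {"deltas": [1,0,0,0,0,0,0,1,0,0,0,0,0,0]}}

```text
t: 2.5
position: [0.4806, 0.2602, 0.1928]
orientation: [0.0, 0.991, 0.137, 0.0]
force: [0.7, -0.4, 0.0]
opening: 0.0881
```

```bash
python3 - <<'E'
from h import *
s=observe(); print(s['t'],s['position'],s['q'],s['orientation'],s['force'])
c=viewer.camera('wrist');cv2.imwrite('pics/w1.png',c['image'])
E
```

```text
2.5 [0.48057694 0.26015474 0.19283453] [ 2.81829897e-01  4.12086340e-01  1.51932676e+00 -2.92200010e-04
  1.21013893e+00  1.57805357e+00] [1.32350192e-04 9.90583958e-01 1.36906552e-01 3.97922154e-05] [ 0.66034685 -0.37331111  0.01925564]
```

View pics/w1.png

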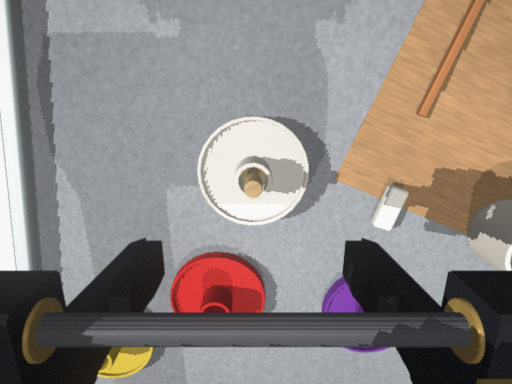

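The nested lids are at about (253,172), knob top around (252,187). Red dish decoy is below them. Enlarging.

```bash
python3 - <<'E'
from h import *
im=cv2.imread('pics/w1.png')
cv2.imwrite('pics/w1c.png',cv2.resize(im[112:232,193:313],(600,600),interpolation=cv2.INTER_CUBIC))
E
```

```text
(no output)
```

View pics/w1c.png

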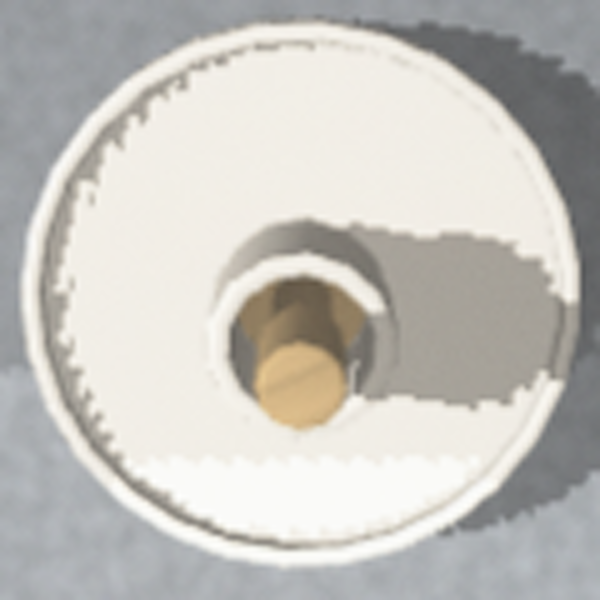

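```bash
python3 - <<'E'
from h import *
s=observe();c=viewer.camera('wrist');P=(s['position'],s['orientation'])
f=lambda x,y:(193+(x+.5)/5-.5,112+(y+.5)/5-.5)
print(at(c,f(301,385),.074,P),at(c,f(302,345),.0505,P),at(c,f(301,294),.0235,P)); print(s['position'])
E
```

```text
[0.48325082 0.2607925  0.074     ] [0.48327186 0.26063859 0.0505    ] [0.48543007 0.26143791 0.0235    ]
[0.48074591 0.25980235 0.19306136]
```

Request:
{"api": "send_rows", "payload": {"deltas": [0.5,3,0,-30,0,0,0,0.5,3,0,-65,0,0,0,0.5,3,0,-95,0,0,0,0.5,3,0,-110,0,0,0,0.5,3,0,-120,0,0,0,0.5,3,0,-125,0,0,0,0.5,3,0,-125,0,0,0]}}

```text
t: 3.48
position: [0.4837, 0.2607, 0.0681]
orientation: [-0.0, 0.991, 0.137, 0.0]
force: [-0.2, 0.5, 0.1]
opening: 0.044
```

```bash
python3 - <<'E'
from h import *
s=observe(); print(s['t'],s['position'],s['opening'],s['force'])
c=viewer.camera('wrist');cv2.imwrite('pics/w2.png',c['image'])
E
```

```text
3.475 [0.48366846 0.26070942 0.06808861] 0.043995729044789156 [-0.15197044  0.5383156   0.06289539]
```

View pics/w2.png

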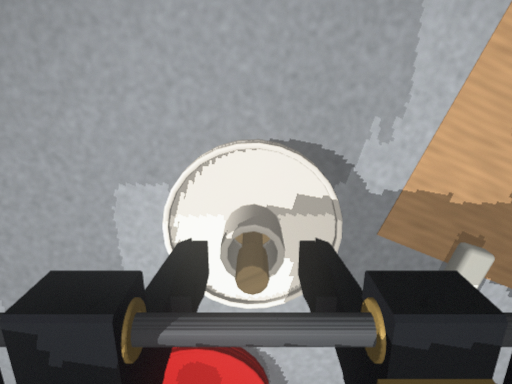

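Knob (252,275) is centred between the fingers, tips level with the collar top. Closing.

Request:
{"api": "send_rows", "payload": {"deltas": [0.05,0,0,0,0,0,0,0.05,0,0,0,0,0,0,0.05,0,0,0,0,0,0,0.05,0,0,0,0,0,0,0.05,0,0,0,0,0,0], "grip_force": 35}}

```text
t: 4.15
position: [0.4835, 0.2608, 0.0678]
orientation: [-0.0, 0.991, 0.137, 0.0]
force: [0.7, 1.6, 0.9]
opening: 0.0139
```

Request:
{"api": "send_rows", "payload": {"deltas": [0.05,0,0,2,0,0,0,0.05,0,0,6,0,0,0,0.05,0,0,12,0,0,0,0.05,0,0,20,0,0,0,0.05,0,0,30,0,0,0,0.05,0,0,30,0,0,0]}}

```text
t: 4.9
position: [0.4839, 0.2608, 0.0987]
orientation: [-0.0, 0.991, 0.137, 0.001]
force: [-0.5, 0.1, -3.8]
opening: 0.0139
```

```bash
python3 - <<'E'
from h import *
s=observe(); print(s['t'],s['position'],s['opening'],s['force'])
c=viewer.camera('wrist');a=c['image']
c=viewer.camera('scene');b=cv2.resize(c['image'][170:330,270:430],(384,384))
cv2.imwrite('pics/w3.png',np.hstack([cv2.resize(a,(400,300)),cv2.resize(b,(300,300))]))
E
```

```text
4.9 [0.48386723 0.26083211 0.0987348 ] 0.013858055630897117 [-0.48276338  0.13163712 -3.81836268]
```

View pics/w3.png

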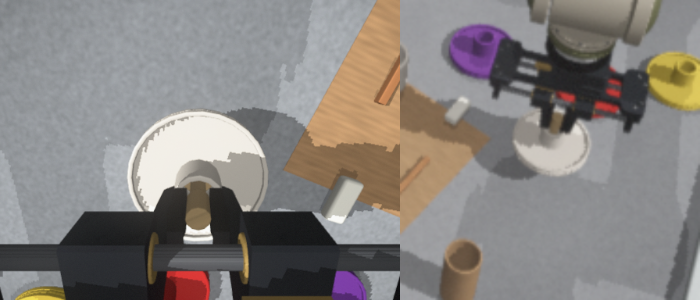

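Grip holds: opening 13.9 mm, weight 3.8 N, both lids up. Next I'll carry them to a spot short of the pot, with the pot in wrist view.

Request:
{"api": "send_rows", "payload": {"deltas": [0.05,0,0,10,0,0,0,0.05,0,0,25,0,0,0,0.05,0,0,45,0,0,0,0.05,0,0,65,0,0,0,0.05,0,-5,85,0,0,0,0.05,-3,-15,102,0,0,0,0.05,-8,-33,113,0,0,0,0.05,-14,-58,120,0,0,0]}}

```text
t: 6.0
position: [0.4689, 0.2015, 0.2184]
orientation: [0.0, 0.991, 0.137, 0.0]
force: [-0.7, -0.5, -2.8]
opening: 0.0138
```

Request:
{"api": "send_rows", "payload": {"deltas": [0.05,-8,-35,0,0,0,0,0.05,-17,-75,0,0,0,0,0.05,-28,-117,0,0,0,0,0.05,-38,-160,0,0,0,0,0.05,-48,-203,0,0,0,0,0.05,-58,-246,0,0,0,0,0.05,-68,-289,0,0,0,0,0.05,-78,-332,0,0,0,0]}}

```text
t: 7.0
position: [0.39, -0.1309, 0.2179]
orientation: [0.0, 0.991, 0.137, 0.0]
force: [0.1, 0.9, -3.7]
opening: 0.0139
```

Request:
{"api": "send_rows", "payload": {"deltas": [0.05,-9,-40,0,0,0,0,0.05,-17,-75,0,0,0,0,0.05,-23,-103,0,0,0,0,0.05,-27,-122,0,0,0,0,0.05,-30,-132,0,0,0,0,0.05,-30,-135,0,0,0,0,0.05,-30,-135,0,0,0,0,0.05,-30,-135,0,0,0,0]}}

```text
t: 8.0
position: [0.3616, -0.2637, 0.2177]
orientation: [-0.0, 0.991, 0.137, 0.0]
force: [0.1, 0.1, -2.5]
opening: 0.0137
```

```bash
python3 - <<'E'
from h import *
s=observe(); print(s['t'],s['position'],s['q'],s['opening'],s['force'])
c=viewer.camera('wrist');cv2.imwrite('pics/w4.png',c['image'])
E
```

```text
8.0 [ 0.36163122 -0.26373825  0.21774604] [-8.93024393e-01  1.75473871e-01  1.77020168e+00  9.68320921e-05
  1.19602918e+00  4.02084887e-01] 0.013660028298709902 [ 0.06472995  0.14425279 -2.52079901]
```

View pics/w4.png

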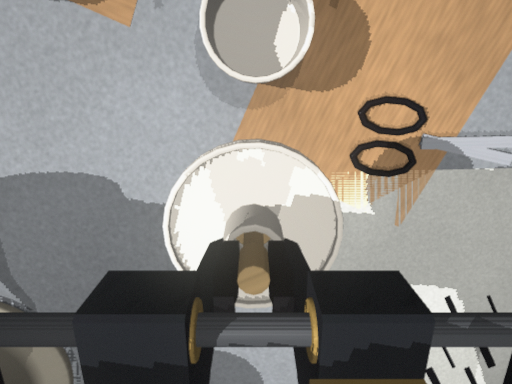

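The lids hang level. The pot rim at (257,22) is cut off at the image top, so I'll move 35 mm closer.

Request:
{"api": "send_rows", "payload": {"deltas": [0.05,8,2,0,0,0,0,0.05,20,6,0,0,0,0,0.05,34,10,0,0,0,0,0.05,34,10,0,0,0,0,0.05,34,10,0,0,0,0]}}

```text
t: 8.68
position: [0.3954, -0.2542, 0.2176]
orientation: [-0.0, 0.991, 0.137, -0.0]
force: [-0.3, 0.6, -4.2]
opening: 0.0141
```

```bash
python3 - <<'E'
from h import *
s=observe(); print(s['t'],s['position'],s['opening'],s['force'])
c=viewer.camera('wrist');a=c['image'];cv2.imwrite('pics/w5.png',cv2.resize(a[0:150,170:350],(720,600),interpolation=cv2.INTER_CUBIC))
np.save('p5.npy',np.r_[s['position'],s['orientation']])
E
```

```text
8.675 [ 0.39543814 -0.25420115  0.21758039] 0.014063198436593895 [-0.27825867  0.63507095 -4.21149896]
```

View pics/w5.png

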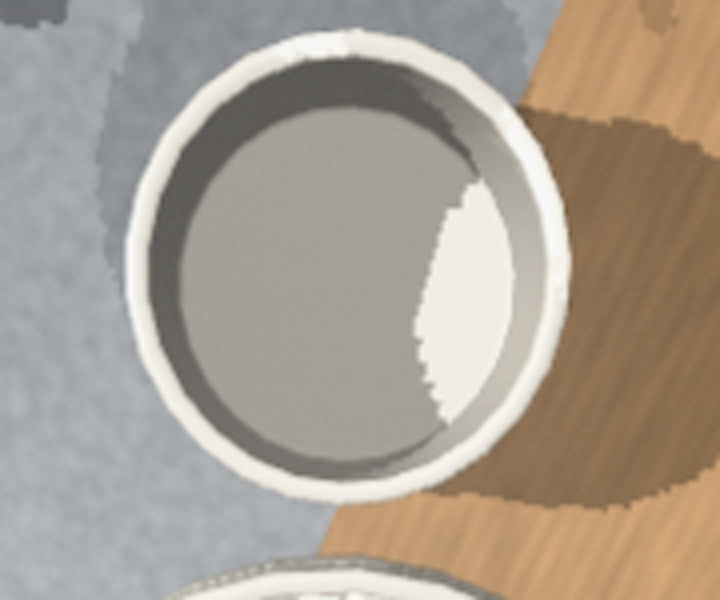

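The pot mouth is fully visible. In the crop the outer rim spans x 127–571 and y 30–503.

```bash
python3 - <<'E'
from h import *
p=np.load('p5.npy');P=(p[:3],p[3:]);c=viewer.camera('wrist')
f=lambda x,y:(170+(x+.5)/4-.5,(y+.5)/4-.5)
for pts in ([(127,272),(571,272),(347,30),(347,503)],[(148,270),(548,270),(347,57),(347,481)]):
    g=[at(c,f(*q),.06,P)[:2] for q in pts]
    a,b,t,d=g; print('diams',np.linalg.norm(a-b),np.linalg.norm(t-d))
    ex=np.array([.962,.271]);ey=np.array([.271,-.962])
    print('centre',ex*((t+d)/2@ex)+ey*((a+b)/2@ey))
E
```

```text
diams 0.0899275407500976 0.08975901667032199
centre [ 0.48433207 -0.23183562]
diams 0.08098110401747448 0.08050623901078396
centre [ 0.48424897 -0.23164786]
```

Request:
{"api": "send_rows", "payload": {"deltas": [0.05,10,3,0,0,0,0,0.05,28,7,0,0,0,0,0.05,50,13,0,0,0,0,0.05,70,18,-8,0,0,0,0.05,84,22,-25,0,0,0,0.05,90,23,-48,0,0,0,0.05,90,23,-65,0,0,0,0.05,90,23,-75,0,0,0]}}

```text
t: 9.78
position: [0.4857, -0.231, 0.1418]
orientation: [-0.0, 0.991, 0.137, -0.0]
force: [0.4, -0.9, -2.8]
opening: 0.0138
```

Request:
{"api": "send_rows", "payload": {"deltas": [0.05,0,0,0,0,0,0,0.05,0,0,0,0,0,0]}}

```text
t: 10.02
position: [0.4858, -0.2315, 0.1434]
orientation: [0.0, 0.991, 0.137, 0.0]
force: [-0.2, 0.3, -3.8]
opening: 0.0139
```

```bash
python3 - <<'E'
from h import *
s=observe(); print(s['t'],s['position'],s['opening'],s['force'])
np.save('p6.npy',np.r_[s['position'],s['orientation']])
for n in('scene','top','wrist'):
    c=viewer.camera(n);cv2.imwrite(f'pics/{n}6.png',c['image'])
a=cv2.imread('pics/scene6.png')[125:225,140:260];b=cv2.imread('pics/top6.png')[140:240,249:369]
cv2.imwrite('pics/s6.png',cv2.resize(a,(720,600),interpolation=cv2.INTER_CUBIC))
cv2.imwrite('pics/t6.png',cv2.resize(b,(720,600),interpolation=cv2.INTER_CUBIC))
E
```

```text
10.025 [ 0.48576849 -0.23152412  0.14344483] 0.013865109441063703 [-0.20496016  0.34123597 -3.81598214]
```

View pics/s6.png

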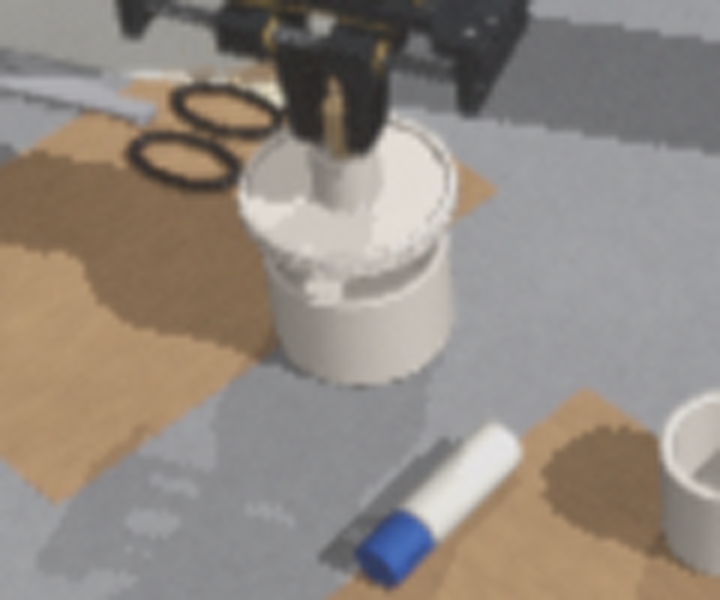

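View pics/t6.png

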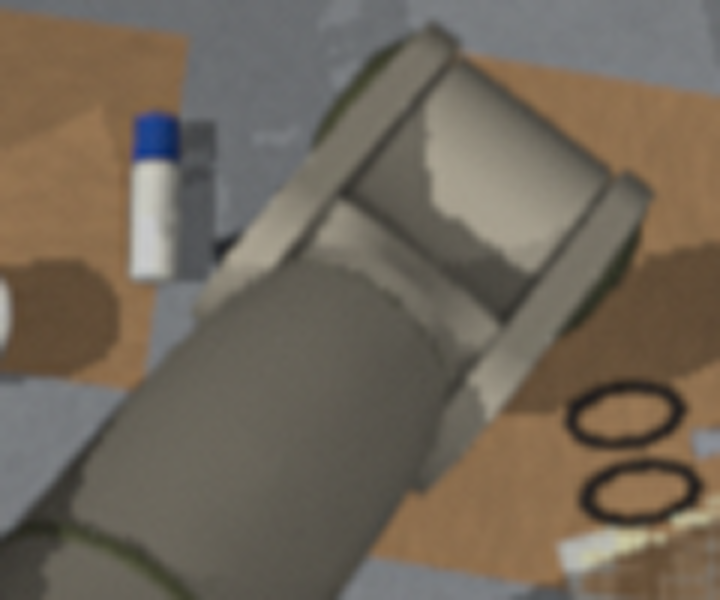

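View pics/wrist6.png

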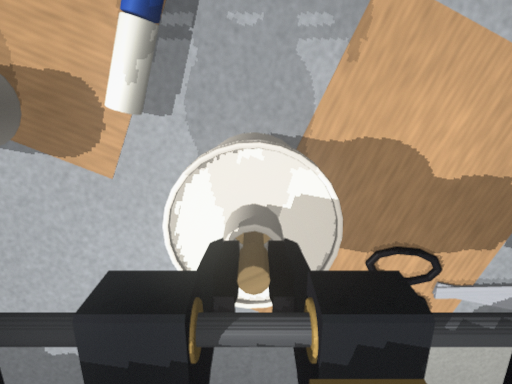

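```bash
python3 - <<'E'
from h import *
c=viewer.camera('scene');p=np.load('p6.npy')
th=np.linspace(0,2*np.pi,200)
circ=lambda x,y,z,r:np.c_[x+r*np.cos(th),y+r*np.sin(th),0*th+z]
A=cv2.resize(cv2.imread('pics/scene6.png')[125:225,140:260],(720,600),interpolation=cv2.INTER_CUBIC)
B=cv2.resize(cv2.imread('pics/scene0.png')[125:225,140:260],(720,600),interpolation=cv2.INTER_CUBIC)
def dr(I,P,col):
    u=(proj(c,P)-[140,125]+.5)*6-.5; cv2.polylines(I,[np.round(u).astype(int)],True,col,1,cv2.LINE_AA); return u
x,y=p[:2];b=p[2]-.068
for P,col in((circ(x,y,b+.0235,.052),(0,0,255)),(circ(x,y,b+.0505,.0165),(0,255,0)),(circ(x,y,b+.0505,.0075),(255,0,0)),(circ(x,y,b+.074,.0075),(255,0,0))):
    u=dr(A,P,col)
for (X,Y),col in(((.4843,-.2317),(0,0,255)),((.487,-.2285),(0,255,0))):
    u=dr(B,circ(X,Y,.06,.0455),col);print(u.min(0),u.max(0)); u=dr(B,circ(X,Y,.0,.0455),col);dr(B,circ(X,Y,.06,.0405),col)
cv2.imwrite('pics/oA.png',A);cv2.imwrite('pics/oB.png',B)
E
```

```text
[259.01101631 170.19422338] [444.77021826 301.23828604]
[260.40727026 175.75098347] [446.54610338 307.34046062]
```

View pics/oA.png

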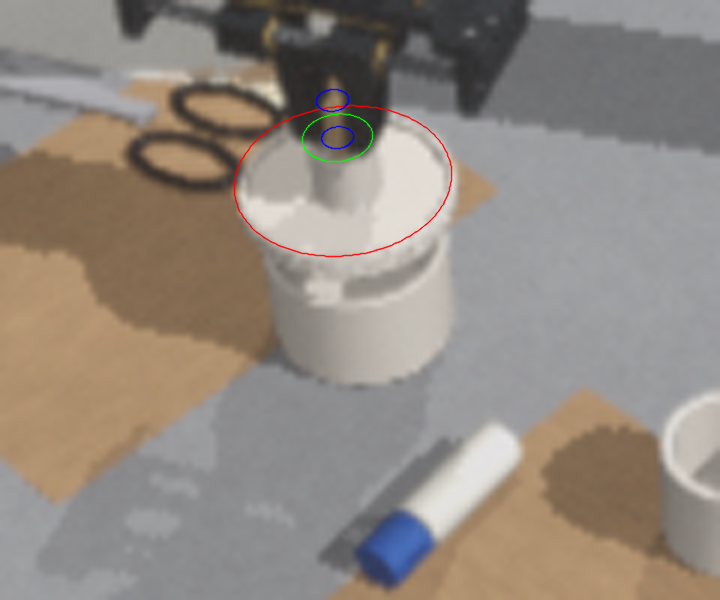

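View pics/oB.png

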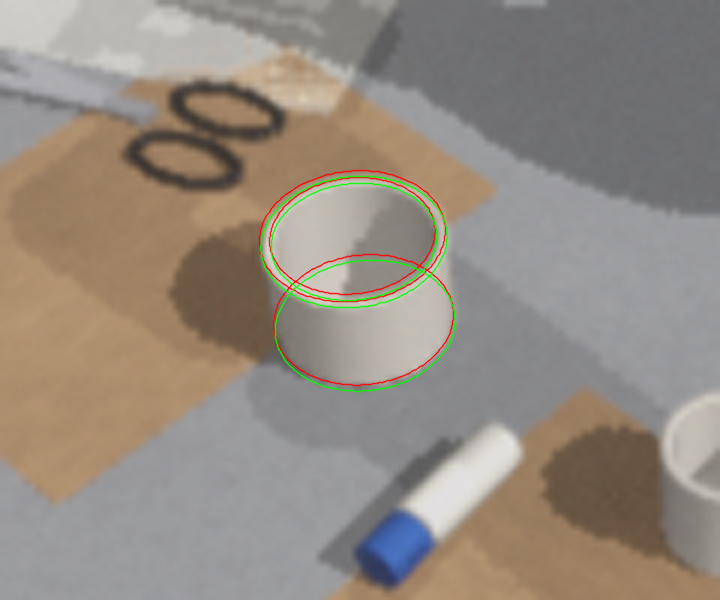

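```bash
python3 - <<'E'
from h import *
c=viewer.camera('scene');p=np.load('p6.npy')
th=np.linspace(0,2*np.pi,300)
circ=lambda x,y,z,r:np.c_[x+r*np.cos(th),y+r*np.sin(th),0*th+z]
x,y=p[:2];b=p[2]-.068
def mk(fn,x0,y0,w,h,s,cs,sh):
    I=cv2.resize(cv2.imread(fn)[y0:y0+h,x0:x0+w],(w*s,h*s),interpolation=cv2.INTER_CUBIC)
    J=I.copy()
    for P,col in cs:
        u=(proj(c,P)+sh-[x0,y0]+.5)*s-.5
        cv2.polylines(J,[np.round(u*8).astype(int)],True,col,1,cv2.LINE_AA,3)
    return np.hstack([I,J])
G=(0,255,0);Rr=(0,0,255)
# shift px applied to wrist-estimate
sh=np.array([.6,1.1])
a=mk('pics/scene6.png',176,140,44,44,9,[(circ(x,y,b+.0235,.052),Rr),(circ(x,y,b+.0105,.052),G),(circ(x,y,b+.0505,.0165),G)],sh)
d=mk('pics/scene0.png',176,148,44,44,9,[(circ(.4843,-.2317,.06,.0455),Rr),(circ(.4843,-.2317,.06,.0405),G),(circ(.4843,-.2317,0,.0455),Rr)],sh)
cv2.imwrite('pics/fa.png',a);cv2.imwrite('pics/fd.png',d)
E
```

```text
(no output)
```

View pics/fa.png

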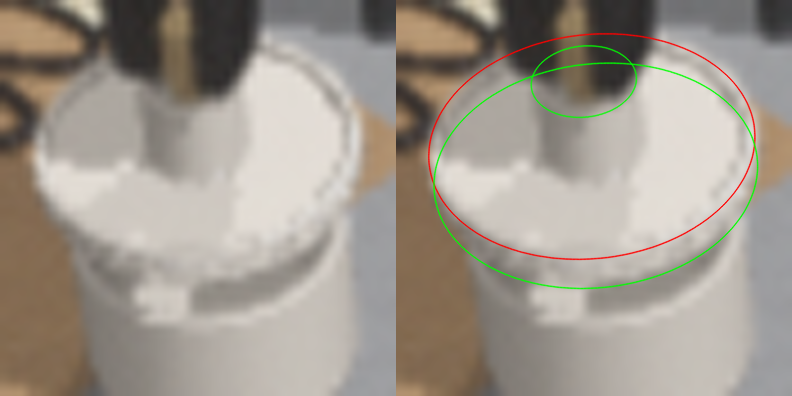

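View pics/fd.png

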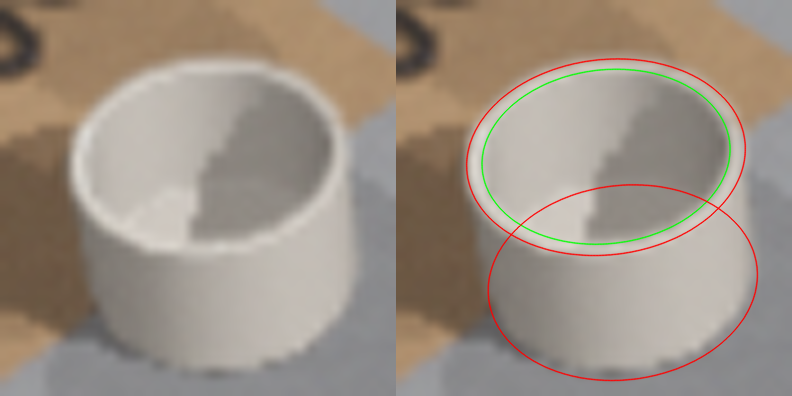

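The scene overlay with one common bias fits both the pot at the wrist estimate and the lids at the TCP. The lids need only about −1 mm in x. Descending slowly with force checks.

Request:
{"api": "send_rows", "payload": {"deltas": [0.05,-1,-0.5,-5,0,0,0,0.05,-1,-0.5,-10,0,0,0,0.05,-1,-0.5,-13,0,0,0,0.05,-1,-0.5,-15,0,0,0,0.05,-1,-0.5,-17,0,0,0,0.05,-1,-0.5,-18,0,0,0,0.05,-1,-0.5,-18,0,0,0]}}

```text
t: 11.15
position: [0.4845, -0.2318, 0.1247]
orientation: [-0.0, 0.991, 0.137, -0.0]
force: [0.6, 0.0, -2.8]
opening: 0.014
```

Request:
{"api": "send_rows", "payload": {"deltas": [0.05,0,0,-1,0,0,0,0.05,0,0,-2,0,0,0,0.05,0,0,-3,0,0,0,0.05,0,0,-4,0,0,0,0.05,0,0,-5,0,0,0,0.05,0,0,-5,0,0,0]}}

```text
t: 11.9
position: [0.4844, -0.2318, 0.1196]
orientation: [-0.0, 0.991, 0.137, -0.0]
force: [1.0, -0.5, -4.3]
opening: 0.0138
```

```bash
python3 - <<'E'
from h import *
s=observe(); print(s['t'],s['position'],s['opening'],s['force'],s['wrist_torque'])
c=viewer.camera('scene');cv2.imwrite('pics/s7.png',cv2.resize(c['image'][125:225,140:260],(720,600),interpolation=cv2.INTER_CUBIC))
E
```

```text
11.9 [ 0.48441187 -0.23179754  0.11962732] 0.013836808769232852 [ 0.9865048  -0.54271197 -4.2973438 ] [0.05078952 0.0289754  0.12604153]
```

View pics/s7.png

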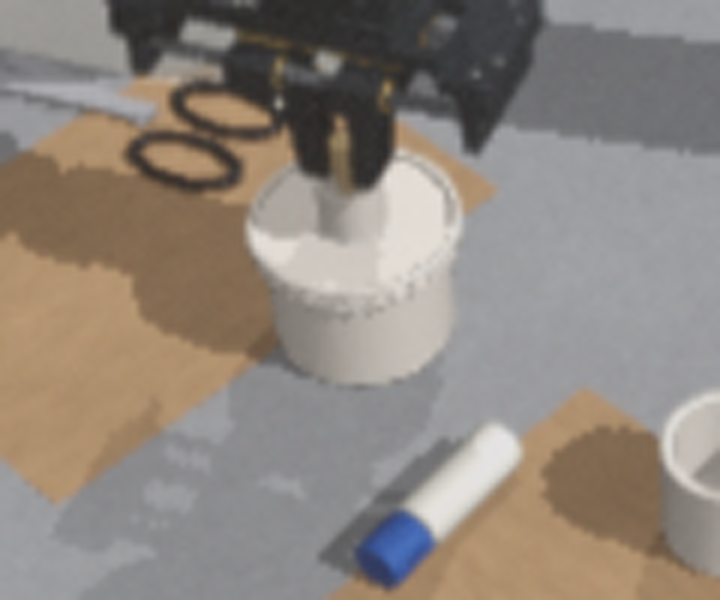

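The plug is in the mouth without contact, with about 1.5 mm to go.

Request:
{"api": "send_rows", "payload": {"deltas": [0.05,0,0,-0.5,0,0,0,0.05,0,0,-1,0,0,0,0.05,0,0,-1.5,0,0,0,0.05,0,0,-1.5,0,0,0,0.05,0,0,-1.5,0,0,0]}}

```text
t: 12.58
position: [0.4845, -0.2318, 0.1182]
orientation: [0.0, 0.991, 0.137, 0.0]
force: [0.3, -0.1, -3.6]
opening: 0.0141
```

Request:
{"api": "send_rows", "payload": {"deltas": [0.05,0,0,-0.5,0,0,0,0.05,0,0,-0.5,0,0,0,0.05,0,0,-0.5,0,0,0]}}

```text
t: 12.95
position: [0.4845, -0.2318, 0.1178]
orientation: [0.0, 0.991, 0.137, 0.0]
force: [0.2, 0.1, -2.4]
opening: 0.0141
```

Request:
{"api": "send_rows", "payload": {"deltas": [0.05,0,0,-0.5,0,0,0,0.05,0,0,-0.5,0,0,0,0.05,0,0,-0.5,0,0,0]}}

```text
t: 13.32
position: [0.4845, -0.2317, 0.1176]
orientation: [0.0, 0.991, 0.137, 0.0]
force: [-2.2, 2.9, 5.1]
opening: 0.0143
```

Request:
{"api": "send_rows", "payload": {"deltas": [0.05,0,0,-0.5,0,0,0,0.05,0,0,-0.5,0,0,0,0.05,0,0,-0.5,0,0,0]}}

```text
t: 13.7
position: [0.4846, -0.2318, 0.1176]
orientation: [0.0, 0.991, 0.137, 0.0]
force: [-3.7, 4.1, 9.5]
opening: 0.0142
```

Contact at z = 0.1177, where the flange should seat (0.118). I'll ease the push, then open.

Request:
{"api": "send_rows", "payload": {"deltas": [0.05,0,0,0.7,0,0,0,0.05,0,0,0.7,0,0,0,0.5,0,0,0.7,0,0,0,0.5,0,0,0.7,0,0,0,0.5,0,0,0.7,0,0,0,0.5,0,0,1,0,0,0]}}

```text
t: 14.45
position: [0.4844, -0.2319, 0.1176]
orientation: [0.0, 0.991, 0.137, -0.0]
force: [0.1, -0.3, 0.1]
opening: 0.0442
```

Request:
{"api": "send_rows", "payload": {"deltas": [0.5,0,0,10,0,0,0,0.5,0,0,30,0,0,0,0.5,0,0,55,0,0,0,0.5,0,0,75,0,0,0,0.5,0,0,85,0,0,0,0.57,0,0,85,0,0,0]}}

```text
t: 15.2
position: [0.4846, -0.2319, 0.2032]
orientation: [0.0, 0.991, 0.137, 0.0]
force: [0.3, 0.4, -0.8]
opening: 0.0497
```

```bash
python3 - <<'E'
from h import *
s=observe(); print(s['t'],s['position'],s['opening'],s['force'],s['wrist_torque'])
np.save('p8.npy',np.r_[s['position'],s['orientation']])
c=viewer.camera('wrist');a=cv2.resize(c['image'][130:330,153:353],(600,600),interpolation=cv2.INTER_CUBIC);cv2.imwrite('pics/w8.png',a)
c=viewer.camera('scene');cv2.imwrite('pics/s8.png',cv2.resize(c['image'][125:225,140:260],(720,600),interpolation=cv2.INTER_CUBIC))
E
```

```text
15.2 [ 0.48457237 -0.23188566  0.20320147] 0.049717813679386075 [ 0.27638018  0.35806024 -0.76420845] [0.00283063 0.03191245 0.03747157]
```

View pics/s8.png

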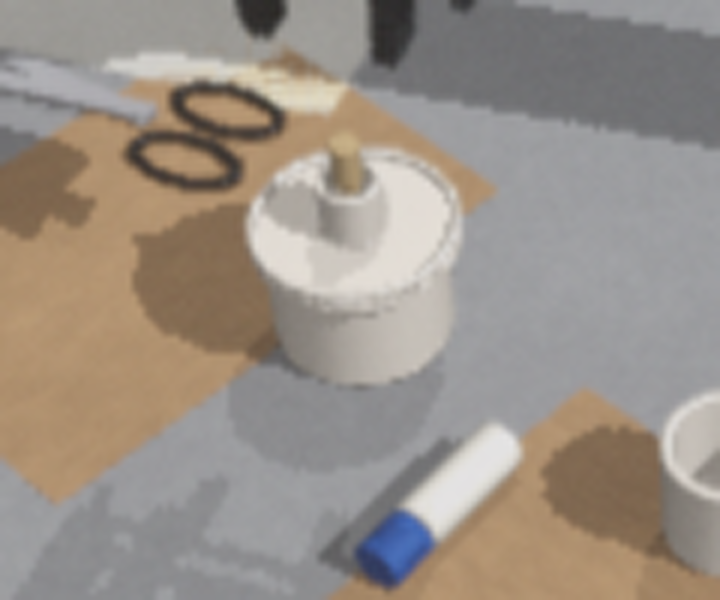

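View pics/w8.png

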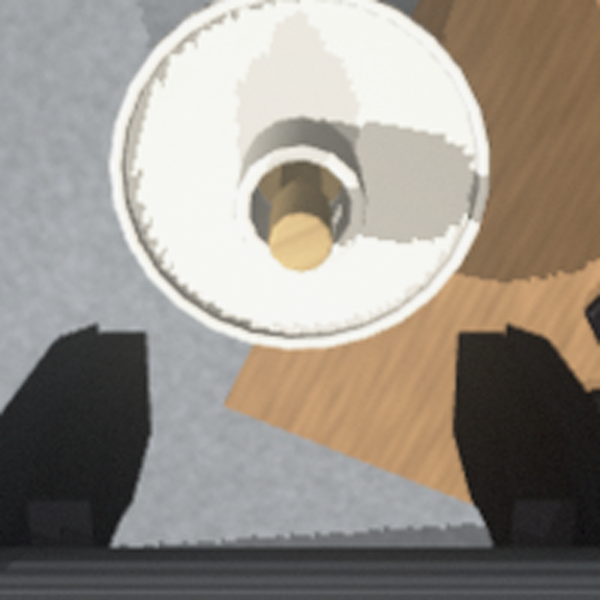

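The lid is seated level. In the crop the collar centre is about (301,206) and the knob top (301,242).

```bash
python3 - <<'E'
from h import *
p=np.load('p8.npy');P=(p[:3],p[3:]);c=viewer.camera('wrist')
f=lambda x,y:(153+(x+.5)/3-.5,130+(y+.5)/3-.5)
T=R.from_quat(np.roll(p[3:],-1)).as_matrix()
for q,z in(((301,242),.124),((301,206),.1005),((300.5,165),.0735)):
    g=at(c,f(*q),z,P);print(g,((g-p[:3])@T*1000).round(1))
a=cv2.imread('pics/w8.png')
th=np.linspace(0,2*np.pi,200)
for (x,y),z,r in(((.4845,-.2318),.124,.0075),((.4845,-.2318),.1005,.0165),((.4845,-.2318),.1005,.0125),((.4845,-.2318),.0735,.052)):
    u=(proj(c,np.c_[x+r*np.cos(th),y+r*np.sin(th),0*th+z],P)-[153,130]+.5)*3-.5
    cv2.polylines(a,[np.round(u).astype(int)],True,(0,0,255),1,cv2.LINE_AA)
cv2.imwrite('pics/w8o.png',a)
E
```

```text
[ 0.48408406 -0.23195408  0.124     ] [-0.5 -0.1 79.2]
[ 0.48470283 -0.23179328  0.1005    ] [ 1.000e-01 -1.000e-01  1.027e+02]
[ 0.48724787 -0.23095268  0.0735    ] [  2.7  -0.3 129.7]
```

View pics/w8o.png

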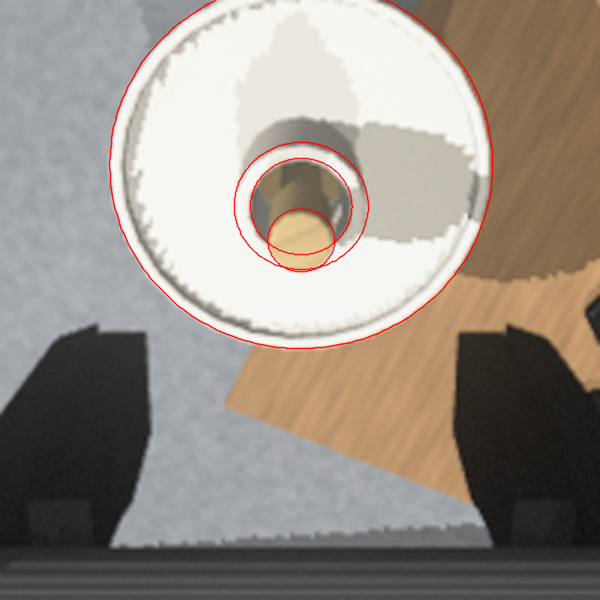

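Overlays match the seated geometry, and the collar is centred under the TCP. Descending to the collar with the jaws at 50 mm, so the finger backs stay inside the dish rim.

Request:
{"api": "send_rows", "payload": {"deltas": [0.57,0,0,-20,0,0,0,0.57,0,0,-45,0,0,0,0.57,0,0,-70,0,0,0,0.57,0,0,-90,0,0,0,0.57,0,0,-102,0,0,0,0.57,0,0,-110,0,0,0,0.57,0,0,-114,0,0,0,0.57,0,0,-114,0,0,0]}}

```text
t: 16.35
position: [0.4845, -0.2319, 0.0889]
orientation: [0.0, 0.991, 0.137, 0.0]
force: [-0.0, 0.4, 1.0]
opening: 0.0501
```

Request:
{"api": "send_rows", "payload": {"deltas": [0.5,0,0,0,0,0,0,0.45,0,0,0,0,0,0,0.41,0,0,0,0,0,0,0.3,0,0,0,0,0,0,0.3,0,0,0,0,0,0,0.3,0,0,0,0,0,0], "grip_force": 20}}

```text
t: 17.1
position: [0.4845, -0.2318, 0.0888]
orientation: [0.0, 0.991, 0.137, 0.0]
force: [-1.4, 0.7, 1.4]
opening: 0.0325
```

```bash
python3 - <<'E'
from h import *
s=observe(); print(s['t'],s['position'],s['opening'],s['force'],s['wrist_torque'])
c=viewer.camera('wrist');a=cv2.resize(c['image'],(400,300))
c=viewer.camera('scene');b=cv2.resize(c['image'][125:225,140:260],(360,300))
cv2.imwrite('pics/w9.png',np.hstack([a,b]))
E
```

```text
17.1 [ 0.4844937  -0.23182198  0.0888359 ] 0.032503833203023635 [-1.41843688  0.72437988  1.39805869] [0.04093638 0.06084709 0.01899819]
```

View pics/w9.png

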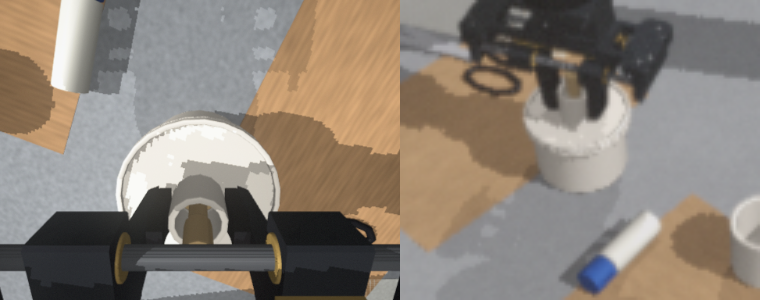

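Request:
{"api": "send_rows", "payload": {"deltas": [0.3,0,0,1,0,0,0,0.3,0,0,3,0,0,0,0.3,0,0,6,0,0,0,0.3,0,0,10,0,0,0,0.3,0,0,15,0,0,0,0.3,0,0,20,0,0,0,0.3,0,0,20,0,0,0], "grip_force": 30}}

```text
t: 18.08
position: [0.4846, -0.2319, 0.1092]
orientation: [0.0, 0.991, 0.137, 0.0]
force: [0.1, 0.4, -2.0]
opening: 0.0325
```

```bash
python3 - <<'E'
from h import *
s=observe(); print(s['t'],s['position'],s['opening'],s['force'],s['wrist_torque'])
c=viewer.camera('scene');cv2.imwrite('pics/s10.png',cv2.resize(c['image'][125:225,140:260],(720,600),interpolation=cv2.INTER_CUBIC))
E
```

```text
18.075 [ 0.48460917 -0.23192781  0.10918902] 0.03250284674553072 [ 0.10546258  0.36587425 -1.9915582 ] [-0.01485252  0.00962841 -0.02549595]
```

View pics/s10.png

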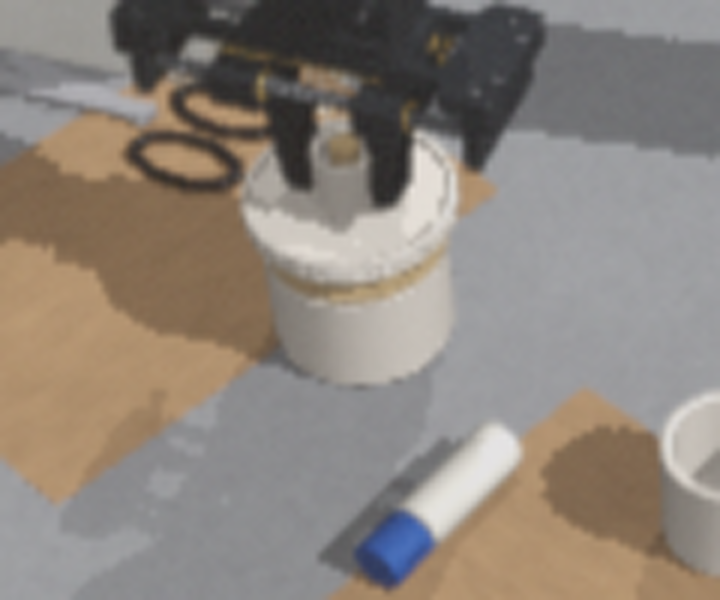

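The dish lifts alone (2.0 N). The wooden flange stays level on the pot rim. Continuing straight up.

Request:
{"api": "send_rows", "payload": {"deltas": [0.3,0,0,5,0,0,0,0.3,0,0,14,0,0,0,0.3,0,0,26,0,0,0,0.3,0,0,40,0,0,0,0.3,0,0,55,0,0,0,0.3,0,0,72,0,0,0,0.3,0,0,88,0,0,0,0.3,0,0,100,0,0,0]}}

```text
t: 19.12
position: [0.4845, -0.2319, 0.21]
orientation: [0.0, 0.991, 0.137, 0.0]
force: [0.2, 0.5, -1.0]
opening: 0.0328
```

Request:
{"api": "send_rows", "payload": {"deltas": [0.3,0,0,10,0,0,0,0.3,0,0,18,0,0,0,0.3,0,0,20,0,0,0,0.3,0,0,20,0,0,0,0.3,0,0,20,0,0,0,0.3,0,0,20,0,0,0]}}

```text
t: 19.88
position: [0.4844, -0.2318, 0.2284]
orientation: [-0.0, 0.991, 0.137, -0.0]
force: [-1.0, -0.5, -2.1]
opening: 0.0321
```

```bash
python3 - <<'E'
from h import *
s=observe(); print(s['t'],s['position'],s['opening'],s['force'],s['wrist_torque'],abs(s['joint_velocities']).max())
c=viewer.camera('scene');cv2.imwrite('pics/sc11.png',c['image']);cv2.imwrite('pics/s11.png',cv2.resize(c['image'][85:210,140:265],(600,600),interpolation=cv2.INTER_CUBIC))
c=viewer.camera('wrist');cv2.imwrite('pics/w11.png',c['image'])
E
```

```text
19.875 [ 0.48436796 -0.23175741  0.2284442 ] 0.0321488924226852 [-1.04803652 -0.46841696 -2.13900082] [-0.01164507 -0.00962092  0.03149975] 0.0021394217789673185
```

View pics/s11.png

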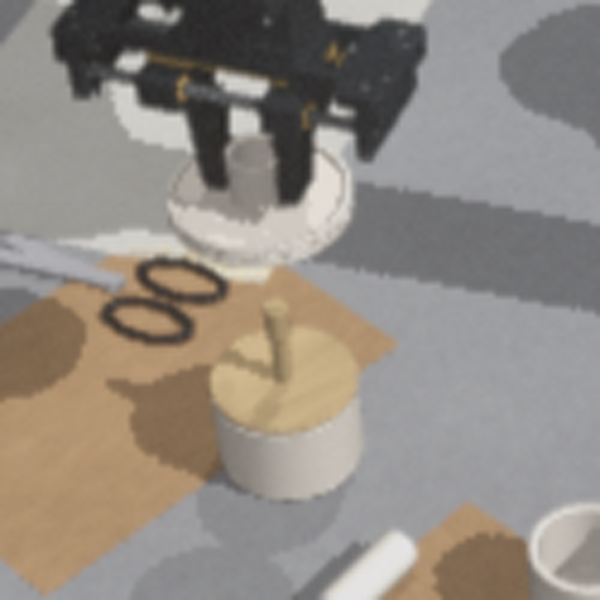

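View pics/w11.png

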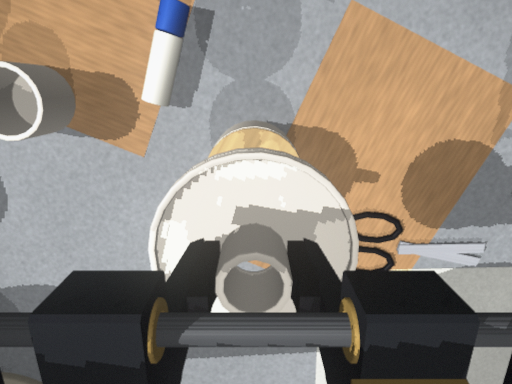

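View pics/sc11.png

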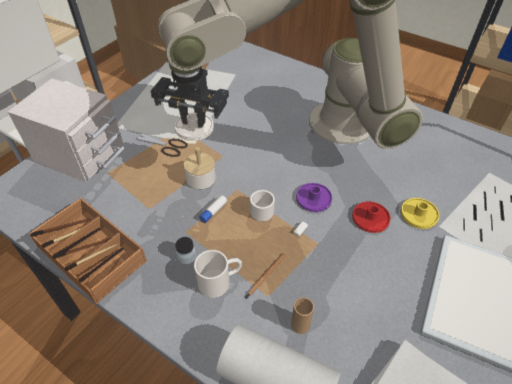

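```bash
python3 -c "
from cell import ticket
print(ticket.close_job())"
```

```text
the job is handed in; nothing more can be done
None
```

I closed the large pot with both lids, then lifted the ceramic dish off alone. The job is handed in at about 20 s with the dish still in the gripper.

- **Seating:** I carried both lids over by the knob (about 3.8 N) and lowered them slowly. Contact came at TCP z = 0.1177 m, against 0.118 m expected for the flange on the rim. I then released the knob. Afterwards the pictures showed the lids level on the pot.
- **Dish removal:** I gripped the collar (opening 32.5 mm) and lifted straight up. The load was about 2 N, which matches the dish alone.
- **Last checks:** The wooden lid sits level on the pot with the knob upright. The dish looks level, and the arm was still. From the TCP height, the dish's underside is about 75 mm above the knob top. The pots and bystanders in the scene view looked unmoved.
- **Disagreements:** The camera position estimates for the pot differed by 3–4 mm. A scene overlay, after one common shift of about 1 pixel, supported the wrist value, and the plug entered the pot without contact. While I pressed the flange home, there was a brief side force of about 5 N, which I eased before letting go.

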